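# Unlock the tin display case and hold the key turned

### The arm

A 7-joint arm with a two-finger parallel gripper is mounted at the origin on the work surface. World frame = base frame: x ahead of the robot, y to its left, z up, the work surface at z = 0. Lengths are in m, angles in rad, forces in N, time in s.
With the tool pointing down it reaches from about 0.35 to 0.9 m from the base axis. Payload 19.9 kg.
Tool frame: the origin (TCP) lies between the finger pads; the fingertips stand 19 mm ahead of it and the grasp point (between the pads) is the TCP; z points along the fingers, y is the direction in which the jaws open and shut (so a half turn about z gives the same grasp; the last joint's range is limited). The gripper opens to 94 mm and grips with 3 to 60 N. Pads are 16 mm wide; open, the fingers measure 119 mm over their backs; the gripper's body (75 mm by 177 mm) begins 78 mm behind the grasp point.
Start: joints at [-1.272, 0.417, -0.01, 1.614, 0.005, 1.111, -0.053], TCP at [0.209, 0.589, 0.224] pointing down, gripper open.
Joint ranges: [-2.81, 2.81], [-0.39, 2.02], [-1.27, 1.25], [0.06, 2.57], [-1.19, 4.33], [0.19, 2], [-2.82, 2.82]. Speed limits (rad/s): [1.89, 1.89, 2.39, 2.39, 3.01, 3.01, 3.01].

### API

Orientations are given as a 3x3 rotation matrix whose columns are the frame's x, y, z axes.
In Python, from rig import robot gives the robot as it stands. Calls block until the motion is done:
- robot.move_ptp(position, orientation): joint-space move of the TCP to a pose.
- robot.move_linear(position, velocity=0.15, frame=None, threshold=None): straight line of the TCP; frame=None keeps the orientation; velocity is the mean speed in m/s. With threshold (N) it stops when the force on the tool has changed by that much, and returns True; else False.
- robot.goto_joints(angles): joint-space move.
- robot.gripper_to(opening): finger opening in m; the grip force is fixed at half the most; returns when the fingers have stopped.
- robot.pause(seconds).
- robot.ik(position, orientation): joint angles nearest the present ones, or None.
- robot.get_state(): the state.
- robot.grab_frame(name): name is "scene" or "top" or "wrist"; returns the picture (480x640x3 uint8, red, green, blue); there is no depth.
- robot.camera_info(name): a dict with "fx", "fy", "cx", "cy" (pixels), "rvec" (rotation vector, rad) and "tvec" (3), from world to camera coordinates, as OpenCV has them. Camera axes: x right, y down, z forward; pixel columns grow to the right and rows downward; lengths in m; the calibration is good to about 2 mm. The wrist camera is an equidistant fisheye: a pixel r from the principal point sees the ray r / f radians off the axis. A picture is of the moment at which its call begins: read the wrist's pose just before it. camera_info takes no time and is no camera call; for the wrist camera it gives the pose at the moment of the call.
A pose or a line that the arm cannot do raises robot.PlanningError and nothing moves.
- robot.sign_off(): hands the job in, once; it reports no verdict.
The state is a dict: "time": time; "qpos": joint angles; "joint_vel": joint speeds; "effort": joint torques, N m; "ee_pos": TCP position; "tool_rot": TCP orientation; "force": force on the tool from outside, world axes, zero at the start; "moment": the same for the moment, N m; "opening": finger opening in m.
Only numpy, scipy, OpenCV 4.12 (cv2) and the standard library are available. Lean on these libraries where they do the work, as an engineer would, in place of code of your own. Each camera call takes 0.05 s, during which the arm holds its last target. There are 200 camera calls.

### The job

Unlock the tin case for me: take the key with the large square head out of the key block and ease it straight down into the lock on top of the clear case, working it past the sticky pins without forcing it, until its collar sits on the lock plate. Then turn it a quarter turn clockwise against its return spring, as far as it goes, and finish still gripping the key and holding it turned, fully home, so that I can slide the door myself. Do not disturb the other keys or anything else on the shelf.

Things in the scene. Friction and masses are not known exactly. Their poses are not given: they have to be found in the camera images.
- case_key: the square-headed key, 35 g, upright in the key block at the start. Origin on its axis at the underside of its steel collar (18 mm across, 8 mm high); z up to the head, x across the head's thickness, y along the head's and blade's width. Below the collar a round waist 3.5 mm across to z = -10 mm, then the blade, 3.5 mm (x) by 12 mm (y). Same both ways round (half turn about z)
- key_head (a point): centre of that key's head, 24 mm above case_key: a flat black plastic block 9 mm thick (x, the way to pinch it), 28 mm wide (y), 32 mm high, from 8 to 40 mm above the collar's underside
- key_tip (a point): tip of that key's blade, on its axis 38 mm below case_key; the blade's corners taper and are rounded over its last 6 mm
- key_block: beech block 56 mm (x) by 150 mm (y) by 46 mm high, fixed, origin at the centre of its underside on the shelf. Three slots 5.5 by 14 mm, 41 mm deep, at y = -47, 0 and +47 mm hold one key each, collar on the block's top, blade width along the block's y; which key stands where varies
- case: clear acrylic display case, fixed, 110 mm (x) by 280 mm (y) by 100 mm high, origin at the centre of its underside on the glass shelf (shelf top 90 mm above the counter); its sliding door faces its -x side, rails 12 mm beyond the case. Four tins inside. The lock sits in its top near its -y end
- keyhole (a point): centre of the keyhole on the top face of the fixed steel lock plate (36 by 36 by 7 mm, top 107 mm above the shelf); axes of the case. Hole 14 mm along y, 5.5 mm along x; dished mouth 21 by 12.5 mm, sloping in at 45 degrees over the top 3.5 mm. The key goes straight down, blade width along y, either way round; home = collar on the plate, key origin at this point
- lock_barrel (a point): bottom of the blind keyway, 45 mm straight below the keyhole. Three sprung, sticky pins catch the blade's edges one after another, at about 15 to 33 mm of insertion, with bumps of 10 to 23 N; twists of 3 degrees ease it. The key can turn only within 3 mm of home (waist in the plate), about the vertical axis here, and cannot be drawn out while turned
- lock_plug (a joint): angle of the lock's turning plug: 0 = locked (keyhole lined up), growing clockwise seen from above to its stop at 1.57 rad = unlocked. A return spring drives it back to 0 when let go (0.04 N m at 0, 0.15 N m at the stop). The blade has about 8 to 11 degrees of play in the plug, so the key turns about 100 degrees to bring the plug to its stop
- case_door (a joint): the case's sliding door, 0 = shut (m), slides towards the case's +y; 5 N of friction. It stays shut in this job
- round_key: a smaller key with a round head, 23 mm across and 6 mm thick, 30 mm high over the collar's underside (bystander)
- lobed_key: a smaller key with a three-lobed head, 27 mm across and 6 mm thick, 31 mm high over the collar's underside (bystander)
- mug: olive ceramic mug, 82 mm across, 88 mm high, origin under its centre (bystander)
- pour_spout: red plastic pour spout, standing, 34 mm across, 87 mm high, origin under its stopper (bystander)
- scraper: stainless scraper lying flat, blade 75 by 110 mm, origin on its underside (bystander)
- spare_tin: small tin, 43 mm across, 48 mm high, origin under its centre (bystander)
- jigger: steel measuring cup, 42 mm across, 78 mm high, origin under its centre (bystander)

How it is judged:
On the way, in this order (a step that is already met when the one before it is completed fails the run):
1. the square-headed key is drawn up out of the key block (z of key_tip in the frame of key_block above 0.05 m), for 0.1 s.
2. the key is fully home in the lock: collar within 4 mm of the plate, on the keyhole, upright (z of case_key in the frame of keyhole below 0.004 m and horizontal distance between case_key and keyhole below 0.004 m and angle between case_key's own z axis and vertical below 0.12 rad), for 0.1 s.
3. the plug is turned a quarter turn (past 72 degrees) (value of joint lock_plug above 1.25 rad), for 0.2 s.
At the end, for the whole second after the job is handed in: The program ends with the key still gripped (over 3 N at the fingers), fully home (collar within 4 mm of the plate, within 4 mm of the keyhole's centre, tilted under 7 degrees), the plug held still past 72 degrees of its 90-degree turn, and the door still shut (within 5 mm) (all of step 2 and value of joint lock_plug above 1.25 rad and velocity of joint lock_plug between -0.2 and 0.2 rad/s and contact force between the fingers and case_key above 3 N and value of joint case_door below 0.005 m); the arm keeps its last pose, push and grip.
It fails at once if another thing on the shelf is disturbed (shifted by over 20 mm) (distance of any of mug, pour_spout, scraper, spare_tin, jigger from where it was at the start of the episode above 0.02 m).
It fails at once if another key is pulled from the block or shifted by over 15 mm (distance of any of round_key, lobed_key from where it was at the start of the episode above 0.015 m).
It fails at once if the key is forced on its way in: over 80 N between it and the lock before it is within 6 mm of home (contact force between case_key and case above 80 N and z of case_key in the frame of keyhole above 0.006 m).
It also fails if it takes over 54 s, if anything falls off the work surface, if the arm or the gripper's body presses on something with over 40 N, if the wrist force passes 120 N, or if a joint passes its speed limit or range.

## Working session

There is one attempt and no reset: what is moved stays moved. The work goes in short steps, each a Python script; the robot and the scene stay as the last script left them, time stands still between calls to the robot, and variables do not carry over. Pictures are saved under pics/ and viewed, about 8 in all and at most 12, crops included, and the job is handed in when it is done.

```bash
ls; mkdir -p pics; python3 - <<'E'
from rig import robot
import cv2
for n in("scene","top"):
    im=robot.grab_frame(n); cv2.imwrite(f"pics/{n}0.png",im[:,:,::-1]); print(n,robot.camera_info(n))
s=robot.get_state(); print(s["time"],s["force"],s["tool_rot"],s["opening"])
print(robot.camera_info("wrist"))
E
```

```text
pics
scene {'fx': 501.42683711775845, 'fy': 501.42683711775845, 'cx': 317.03910302152406, 'cy': 246.83581671670294, 'rvec': array([ 2.05867215,  1.16094559, -0.49193108]), 'tvec': array([-0.35771753, -0.19460595,  1.44974158])}
top {'fx': 535.6954924243241, 'fy': 535.6954924243241, 'cx': 321.33199326435937, 'cy': 241.5410963659589, 'rvec': array([ 2.17861846, -2.15068985,  0.09846551]), 'tvec': array([0.03631913, 0.57822483, 1.29726179])}
0.1 [ 1.12891405  1.145315   -0.52011926] [[-9.42487385e-01  3.34241610e-01 -2.75247771e-04]
 [ 3.34241713e-01  9.42486832e-01 -1.02364883e-03]
 [-8.27286347e-05 -1.05677540e-03 -9.99999438e-01]] 0.0936244673070136
{'fx': 371.64829954431775, 'fy': 371.64829954431775, 'cx': 321.71651066166163, 'cy': 242.14608200458787, 'rvec': array([-2.38882592, -1.68708685, -0.21643165]), 'tvec': array([-0.62500301, -0.02708928,  0.39101634])}
```

View pics/scene0.png

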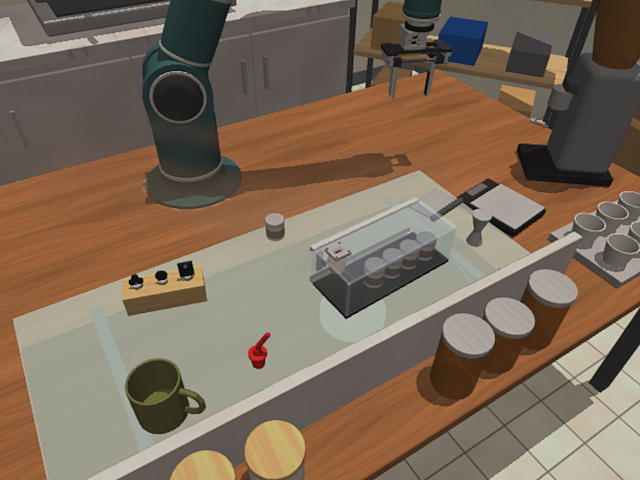

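View pics/top0.png

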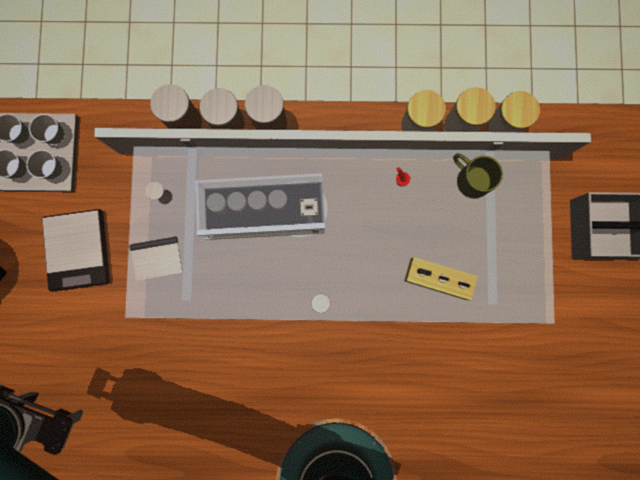

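The square-headed key is the one nearest the case: scene ≈(186,268), top ≈(425,272). The lock plate is at top ≈(309,207) and the block at (410,262)–(474,296). Next: compute rough positions and look with the wrist camera over the block.

```bash
cat > h.py <<'E'
import numpy as np, cv2
from rig import robot
from scipy.spatial.transform import Rotation as R
def ray(n,uv,ci=None):
    ci=ci or robot.camera_info(n); M=cv2.Rodrigues(ci["rvec"])[0]; c=-M.T@ci["tvec"]
    p=np.array([(uv[0]-ci["cx"])/ci["fx"],(uv[1]-ci["cy"])/ci["fy"]]); r=np.linalg.norm(p)
    d=np.r_[p/r*np.sin(r),np.cos(r)] if n=="wrist" and r>0 else np.r_[p,1]
    return c,M.T@d
def at(n,uv,z,ci=None):
    c,d=ray(n,uv,ci); return c+d*(z-c[2])/d[2]
def proj(n,P,ci=None):
    ci=ci or robot.camera_info(n); q=cv2.Rodrigues(ci["rvec"])[0]@np.asarray(P)+ci["tvec"]
    if n=="wrist":
        t=np.arctan2(np.hypot(q[0],q[1]),q[2]); p=t*q[:2]/np.hypot(q[0],q[1])
    else: p=q[:2]/q[2]
    return p*[ci["fx"],ci["fy"]]+[ci["cx"],ci["cy"]]
def down(yaw): # tool down; jaw axis (tool y) at heading yaw
    y=np.array([np.cos(yaw),np.sin(yaw),0]); z=np.array([0,0,-1.]); return np.column_stack([np.cross(y,z),y,z])
def snap(name):
    import json
    ci=robot.camera_info("wrist"); im=robot.grab_frame("wrist"); cv2.imwrite(f"pics/{name}.png",im[:,:,::-1])
    json.dump({k:np.asarray(v).tolist() for k,v in ci.items()},open(f"pics/{name}.json","w")); return ci
def load(name):
    import json
    d=json.load(open(f"pics/{name}.json")); d["rvec"]=np.array(d["rvec"]); d["tvec"]=np.array(d["tvec"]); return d
E
python3 - <<'E'
from h import *
for nm,uv,z in [("sqkey",(425,272),.176),("mid",(444,279),.166),("far",(463,285),.167),("plate",(309,207),.197),("caseL",(200,210),.19),("blockA",(410,258),.136),("blockB",(478,275),.136),("blockC",(473,299),.136),("blockD",(406,280),.136)]: print(nm,at("top",uv,z).round(3))
print("scene sq",at("scene",(186,264),.17).round(3),"plate",at("scene",(338,250),.197).round(3))
s=robot.get_state();ci=robot.camera_info("wrist");M=cv2.Rodrigues(ci["rvec"])[0];c=-M.T@ci["tvec"]
print("cam in tool",s["tool_rot"].T@(c-s["ee_pos"]),"axis",s["tool_rot"].T@M.T[:,2], s["ee_pos"])
E
```

```text
sqkey [ 0.499 -0.185  0.176]
mid [ 0.484 -0.229  0.166]
far [ 0.472 -0.27   0.167]
plate [0.636 0.07  0.197]
caseL [0.628 0.309 0.19 ]
blockA [ 0.532 -0.159  0.136]
blockB [ 0.495 -0.312  0.136]
blockC [ 0.441 -0.3    0.136]
blockD [ 0.482 -0.15   0.136]
scene sq [ 0.5   -0.182  0.17 ] plate [0.638 0.071 0.197]
cam in tool [ 0.0725862   0.00035448 -0.16091367] axis [-2.52998970e-01  4.93039982e-04  9.67466422e-01] [0.20880145 0.58875259 0.2239349 ]
```

```bash
python3 - <<'E'
from h import *
K=np.array([.499,-.184,.166]);L=np.array([.637,.0705,.226])
for o in (0,180):
    for P,a in[(K,-17.6),(K+[0,0,.1],-17.6),(L+[0,0,.1],2),(L,2),(L,-50),(L,-98),(L,-105)]:
        q=robot.ik(P,down(np.radians(a+o))); print(o,a,None if q is None else np.round(q,2))
E
```

```text
0 -17.6 [-0.48  0.5   1.    1.93 -0.5   0.99  0.44]
0 -17.6 [-0.57  0.36  1.08  1.82 -0.34  1.17  0.32]
0 2 [-0.61  0.43  0.64  1.46 -0.26  1.34  0.08]
0 2 [-0.61  0.51  0.64  1.59 -0.32  1.15  0.13]
0 -50 [-0.67  0.54  0.74  1.59 -0.38  1.17 -0.73]
0 -98 [-0.68  0.54  0.74  1.59 -0.39  1.17 -1.56]
0 -105 [-0.69  0.55  0.77  1.59 -0.4   1.17 -1.67]
180 -17.6 [-0.53  0.54  1.09  1.93 -0.56  1.02 -2.64]
180 -17.6 [-0.57  0.36  1.09  1.82 -0.34  1.17 -2.82]
180 2 [ 0.54  0.58 -1.09  1.42  0.51  1.44  2.64]
180 2 [ 0.55  0.68 -1.09  1.54  0.62  1.29  2.56]
180 -50 [-0.32  0.45  0.23  1.58 -0.11  1.13  2.2 ]
180 -98 [-0.43  0.47  0.38  1.58 -0.18  1.13  1.42]
180 -105 [-0.47  0.47  0.43  1.58 -0.21  1.13  1.32]
```

```bash
python3 - <<'E'
from h import *
robot.gripper_to(.05)
robot.move_ptp([.637,.0705,.30],down(np.radians(2))); robot.pause(.15); snap("lock1")
robot.move_ptp([.499,-.184,.275],down(np.radians(-17.6))); robot.pause(.15); snap("key1")
s=robot.get_state(); print(s["time"],s["ee_pos"],s["qpos"].round(2),s["opening"])
ims=[]
for n,t in(("lock1",[.637,.0705,.197]),("key1",[.499,-.184,.17])):
    im=cv2.imread(f"pics/{n}.png"); u,v=proj("wrist",t,load(n)).astype(int); print(n,u,v)
    x0,y0=u-90,v-75; c=im[y0:y0+150,x0:x0+180]; print("crop",x0,y0); ims.append(cv2.resize(c,None,fx=4,fy=4,interpolation=cv2.INTER_CUBIC))
    cv2.imwrite(f"pics/{n}c.png",ims[-1])
E
```

```text
4.85 [ 0.49968604 -0.18309817  0.27491308] [-0.41  0.27  0.85  1.81 -0.22  1.16  0.2 ] 0.04964121477390501
lock1 320 249
crop 230 174
key1 320 249
crop 230 174
```

View pics/lock1c.png

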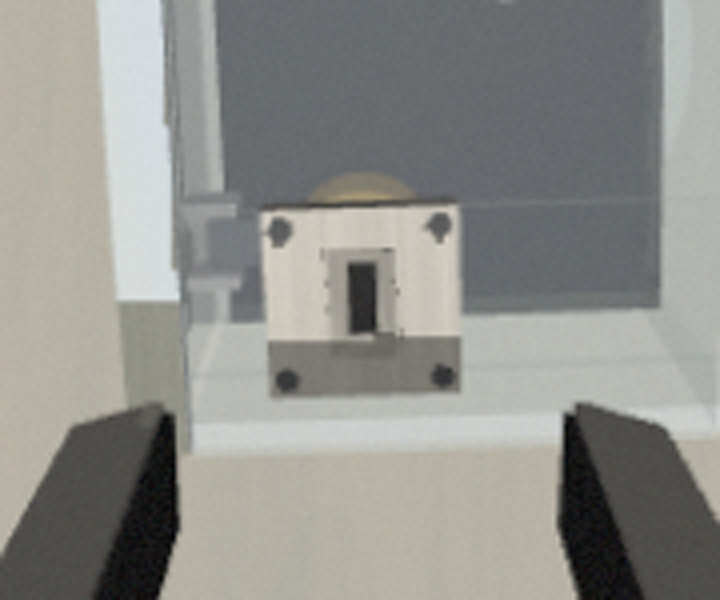

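View pics/key1c.png

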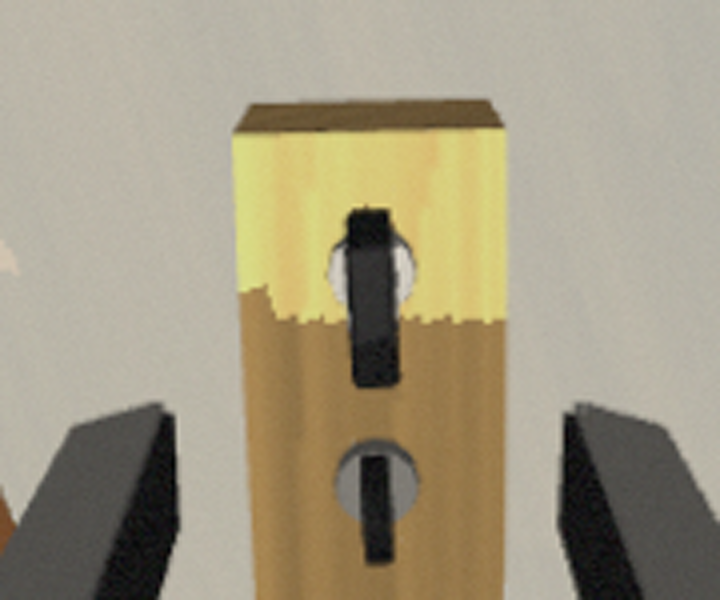

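The lock view is sharp: plate corners (261,207), (460,203), (461,393), (268,397) and the hole around (363,297) in the crop. In the key view, the square head's top face is about (347,248)–(399,385), with its collar at (372,272) and the block's end edge at (235,131)–(504,127).

```bash
python3 - <<'E'
from h import *
def w(n,uv,z): return at("wrist",[(uv[0]+.5)/4-.5+230,(uv[1]+.5)/4-.5+174],z,load(n))[:2]
P=lambda n,l,z:np.array([w(n,u,z) for u in l])
A=lambda v:np.degrees(np.arctan2(v[1],v[0])).round(2)
c=P("lock1",[(261,207),(460,203),(461,393),(268,397)],.197); print("plate",c.mean(0),"sizes",np.linalg.norm(np.diff(c,axis=0),axis=1),"x-head",A(c[1]-c[0]),A(c[2]-c[3]),"y-head",A(c[0]-c[3]),A(c[1]-c[2]))
d=P("lock1",[(323,249),(395,249),(401,336),(330,339)],.197); print("dish",d.mean(0),np.linalg.norm(np.diff(d,axis=0),axis=1),A(d[1]-d[0]))
h=P("lock1",[(348,263),(376,263),(378,332),(350,332)],.1935); print("hole",h.mean(0),np.linalg.norm(np.diff(h,axis=0),axis=1),A(h[1]-h[0]))
b=P("key1",[(235,131),(504,127),(506,595),(258,595)],.136); e=b[1]-b[0];print("block",np.linalg.norm(e),A(e),A(b[0]-b[3]),A(b[1]-b[2]))
yd=(b[0]-b[3]+b[1]-b[2]);yd/=np.linalg.norm(yd); print("key from block",(b[0]+b[1])/2-yd*.028)
k=P("key1",[(347,248),(394,246),(399,384),(352,386)],.176); print("head",k.mean(0),np.linalg.norm(np.diff(k,axis=0),axis=1),A(k[0]-k[3]))
print("collar",w("key1",(372,272),.144),"rad",np.linalg.norm(w("key1",(372,272),.144)-w("key1",(415,272),.144)))
E
```

```text
plate [0.63670752 0.07046671] sizes [0.03615314 0.03644824 0.03631298] x-head 3.22 3.32 y-head 93.02 93.27
dish [0.63661721 0.07201813] [0.01315318 0.01665303 0.01319386] 2.04
hole [0.63680141 0.07026579] [0.00519433 0.01337568 0.00526043] 2.05
block 0.05500879378421616 -16.61 73.85 74.3
key from block [ 0.50090645 -0.18528736]
head [ 0.50070671 -0.18551677] [0.0084608  0.02621336 0.00868591] 74.31
collar [ 0.50062941 -0.18535123] rad 0.008725282540462342
```

```bash
cat >> h.py <<'E'
def st(tag=""):
    s=robot.get_state(); y=s["tool_rot"][:,1]
    print(tag,"t%.2f"%s["time"],s["ee_pos"].round(4),"yaw %.2f"%np.degrees(np.arctan2(y[1],y[0])),"F",s["force"].round(1),"M",s["moment"].round(2),"op %.4f"%s["opening"]); return s
E
python3 - <<'E'
from h import *
T=down(np.radians(-16))
robot.move_linear([.5007,-.1854,.20],.1,frame=T); s=st("above")
e=np.array([.5007,-.1854])-s["ee_pos"][:2]
print(robot.move_linear([.5007+e[0],-.1854+e[1],.1645],.06,threshold=10)); st("down")
robot.gripper_to(0.0); st("grip")
s=st(); p=s["ee_pos"]
robot.move_linear([p[0],p[1],.2],.05); st("up1")
robot.move_linear([p[0],p[1],.30],.12); robot.pause(.1); st("up"); snap("held")
im=cv2.imread("pics/held.png"); cv2.imwrite("pics/heldc.png",cv2.resize(im[150:400,200:440],None,fx=2.4,fy=2.4))
E
```

```text
above t5.75 [ 0.501  -0.1856  0.2005] yaw -16.01 F [-0.8 -0.3  0.4] M [-0.05  0.05  0.01] op 0.0502
False
down t6.49 [ 0.5005 -0.1854  0.1646] yaw -16.01 F [-0.  -0.6  0.5] M [-0.06  0.13 -0.03] op 0.0498
grip t7.20 [ 0.5005 -0.1852  0.1646] yaw -16.00 F [-0.7  0.9  1.6] M [0.02 0.08 0.  ] op 0.0088
 t7.20 [ 0.5005 -0.1852  0.1646] yaw -16.00 F [-0.7  0.9  1.6] M [0.02 0.08 0.  ] op 0.0088
up1 t8.06 [ 0.5004 -0.1851  0.1998] yaw -15.99 F [ 0.4  0.4 -0.3] M [-0.06  0.12 -0.02] op 0.0086
up t9.14 [ 0.5002 -0.1851  0.2993] yaw -16.00 F [-0.9  1.  -0.6] M [-0.09  0.1   0.  ] op 0.0089
```

View pics/heldc.png

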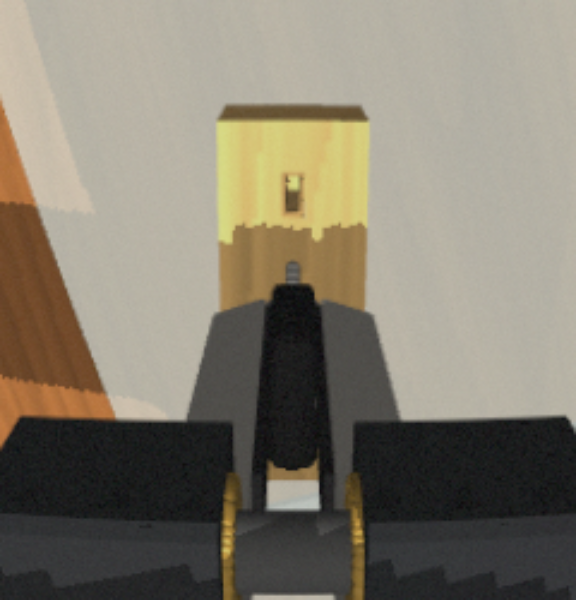

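Key held upright, slot at (292,192) empty, with the tip showing at (293,265). Now to the lock.

```bash
python3 - <<'E'
from h import *
ci=load("held"); s=robot.get_state(); Rt=s["tool_rot"]
for t in([.006,0,.0625],[.004,0,.0665],[.0,0,.0665]): print("pred tip px", (proj("wrist",s["ee_pos"]+Rt@t,ci)-[200,150])*2.4)
T=down(np.radians(3.2)); g=np.array([.6367,.0704])
robot.move_linear([*g,.30],.2,frame=T); st("over")
robot.move_linear([*g,.272],.06); robot.pause(.1); s=st("above")
e=g-s["ee_pos"][:2]
print(robot.move_linear([*(g+e),.254],.03,threshold=15)); st("mouth")
snap("mouth"); im=cv2.imread("pics/mouth.png"); cv2.imwrite("pics/mouthc.png",cv2.resize(im[180:330,240:400],None,fx=4,fy=4))
E
```

```text
pred tip px [289.29870623 255.99519395]
pred tip px [289.3573091  258.81914897]
pred tip px [289.37381868 273.08941012]
over t10.79 [0.6365 0.0693 0.3003] yaw 3.11 F [-0.   0.3 -0.9] M [-0.05  0.08 -0.  ] op 0.0089
above t11.51 [0.6369 0.0704 0.2724] yaw 3.20 F [-0.1 -0.7 -0.6] M [-0.05  0.1   0.02] op 0.0086
False
mouth t12.26 [0.6366 0.0704 0.2541] yaw 3.20 F [ 0.3  0.2 -0.2] M [-0.1   0.04 -0.  ] op 0.0087
```

View pics/mouthc.png

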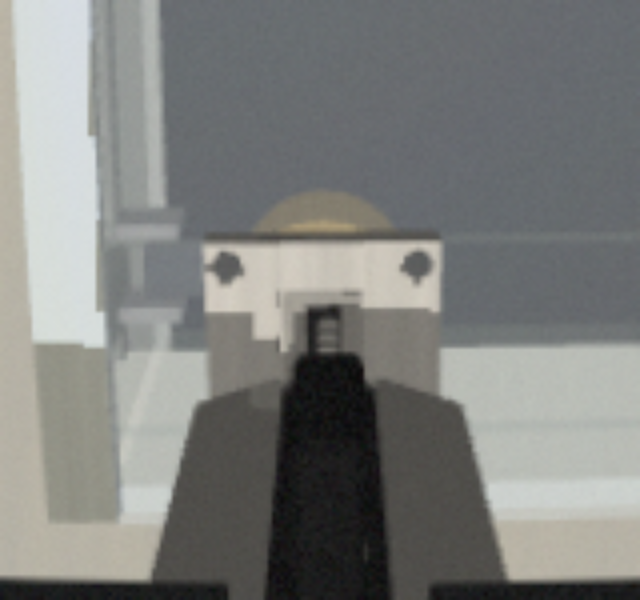

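The blade is in the keyhole (hole about x 305–345, blade 318–342) with no contact force. I'll shift it slightly toward −x and ease down.

```bash
python3 - <<'E'
from h import *
g=np.array([.6363,.0704]); tgt=.2255; z=.254; a0=3.2; sgn=1
for i in range(14):
    hit=robot.move_linear([*g,tgt],.025,frame=down(np.radians(a0)),threshold=28)
    s=st(f"{i} hit={hit}"); 
    if not hit: break
    z=s["ee_pos"][2]
    if z<.2285: break
    for a in(3*sgn,-3*sgn):   # twist to ease the pin, with light downward bias
        robot.move_linear([*g,z-.001],.03,frame=down(np.radians(a0+a)),threshold=35)
    s=st("  twist"); sgn=-sgn
    if s["time"]>28: break
robot.pause(.2); st("end")
E
```

```text
0 hit=False t13.60 [0.6365 0.0704 0.2255] yaw 3.20 F [ 1.2 -0.3  1.7] M [-0.23 -0.48 -0.03] op 0.0087
end t13.80 [0.6364 0.0704 0.2255] yaw 3.20 F [ 2.8 -0.9  0.8] M [-0.23 -0.71 -0.  ] op 0.0090
```

```bash
python3 - <<'E'
from h import *
print(robot.move_linear([.6364,.0704,.2215],.015,threshold=12)); st("seat")
snap("seat"); im=cv2.imread("pics/seat.png"); cv2.imwrite("pics/seatc.png",cv2.resize(im[180:330,240:400],None,fx=4,fy=4))
E
```

```text
True
seat t14.01 [0.6366 0.0703 0.2254] yaw 3.20 F [-2.3 -0.3  8.4] M [-0.07  0.76  0.01] op 0.0088
```

View pics/seatc.png

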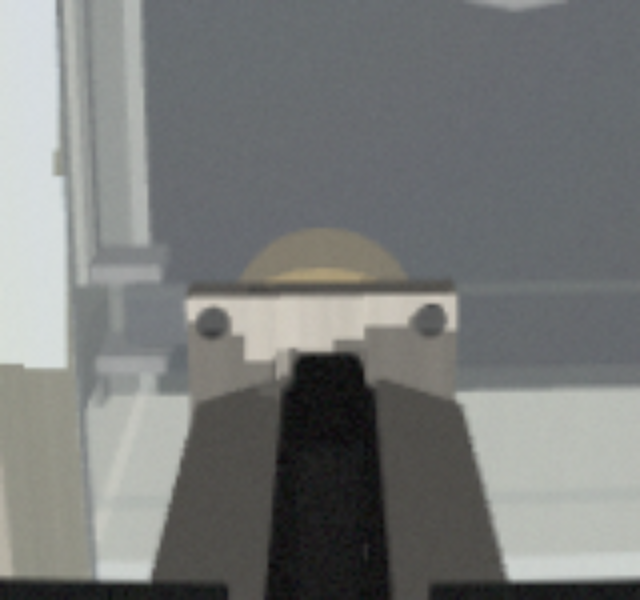

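Seat force appears immediately at z = 0.2254, as predicted for collar on plate. Now turning clockwise in steps.

```bash
python3 - <<'E'
from h import *
for a in(10,25,40,55,70,82,92,98):
    robot.move_linear([.6365,.0704,.2252],.05,frame=down(np.radians(3.2-a))); s=st(a)
    if abs(s["moment"][2])>1.5 or np.linalg.norm(s["force"])>50: print("stop"); break
E
```

```text
10 t14.38 [0.6362 0.0704 0.2255] yaw -6.84 F [-3.  -1.   9.2] M [-0.3   0.9   0.03] op 0.0090
25 t14.79 [0.6362 0.0704 0.2255] yaw -21.83 F [-2.7 -0.   8.4] M [-0.3   0.77  0.03] op 0.0086
40 t15.20 [0.6362 0.0703 0.2255] yaw -36.83 F [-1.2 -2.   8.3] M [-0.36  0.72  0.04] op 0.0088
55 t15.61 [0.6363 0.0702 0.2255] yaw -51.83 F [-2.3 -1.2  8.3] M [-0.47  0.68  0.06] op 0.0088
70 t16.02 [0.6363 0.0702 0.2255] yaw -66.83 F [-2.1 -0.5  9. ] M [-0.46  0.72  0.07] op 0.0088
82 t16.38 [0.6363 0.0701 0.2254] yaw -78.84 F [-2.2 -2.1  8.5] M [-0.51  0.63  0.08] op 0.0089
92 t16.70 [0.6363 0.0701 0.2254] yaw -88.85 F [-2.3 -1.9  7.6] M [-0.52  0.69  0.07] op 0.0090
98 t16.96 [0.6363 0.0701 0.2255] yaw -94.85 F [-2.2 -1.4  8.6] M [-0.54  0.7   0.09] op 0.0088
```

```bash
python3 - <<'E'
from h import *
for a in(100,101.5,103,104.5,106):
    robot.move_linear([.6365,.0704,.2252],.05,frame=down(np.radians(3.2-a))); robot.pause(.1); s=st(a)
    if abs(s["moment"][2])>.3: print("stop felt"); break
robot.pause(.5); st("hold"); snap("turn"); im=cv2.imread("pics/turn.png"); cv2.imwrite("pics/turnc.png",cv2.resize(im[180:330,240:400],None,fx=4,fy=4))
E
```

```text
100 t17.31 [0.6363 0.0701 0.2255] yaw -96.81 F [-1.6 -2.2  7.7] M [-0.53  0.64  0.16] op 0.0087
101.5 t17.66 [0.6363 0.07   0.2254] yaw -98.31 F [-1.5 -2.2  7.4] M [-0.62  0.64  0.17] op 0.0082
103 t18.01 [0.6363 0.07   0.2255] yaw -99.81 F [-2.4 -1.8  8.1] M [-0.66  0.6   0.3 ] op 0.0088
104.5 t18.36 [0.6363 0.07   0.2255] yaw -101.30 F [-1.3 -2.9  6.3] M [-0.69  0.66  0.38] op 0.0086
stop felt
hold t18.86 [0.6363 0.07   0.2254] yaw -101.30 F [-1.3 -2.   8.3] M [-0.64  0.64  0.37] op 0.0089
```

View pics/turnc.png

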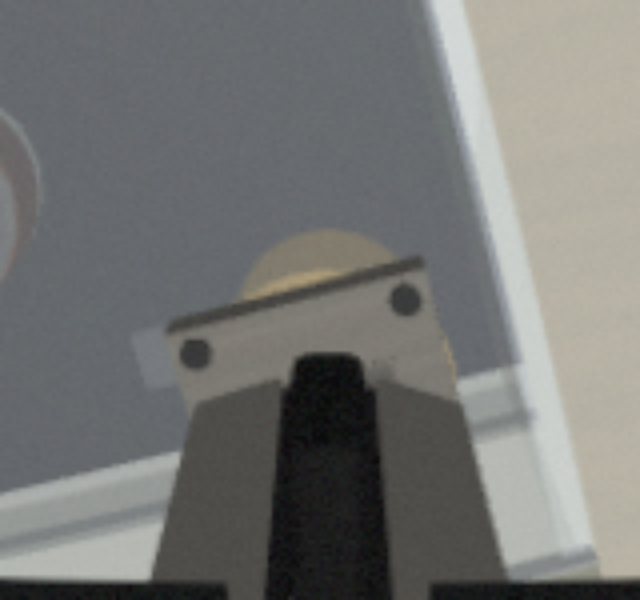

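The key is turned about 104° in the lock, with the head still centred in the jaws at (330,440). The moment jumped from the spring's level of 0.16 to 0.37 N m, so the plug is at its stop, and the hold is steady. Handing in.

```bash
python3 -c "
from h import *
robot.sign_off(); st('done')"
```

```text
the job is handed in; nothing more can be done
the job is handed in; nothing more can be done
```

The case should now be unlocked: the square-headed key is fully in the lock, turned about 104° clockwise to its stop, and still gripped and held there. I handed the job in at about 19 s of the 54 s allowed. No verdict is reported, and I have no direct reading of the lock plug's angle.

- **Insertion:** The key went in with no push above my 28 N stop threshold, so I never needed the twists. A light press then met firm resistance at z = 0.2254 m, about where I expected the collar to reach the plate. The collar itself was hidden behind the head in that picture.
- **Turn:** The turning moment rose with the return spring to about 0.16 N m. It then climbed to 0.37 N m over the last 4°, which is how I know it reached the stop.
- **Hold:** Over the last 0.5 s the pose stayed within about 0.1 mm, with about 8 N of downward push. The fingers were closed on the head at 8.9 mm, at the fixed 30 N grip setting.
- **Not checked:** I took no final overview picture of the door, the other keys or the other things on the shelf. No unexpected contact force showed in the readings I took. After the hand-in the robot gave no further readings, so my last check is from just before it.

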